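Load aperture rings into the magazine tube

ROBOT

A 6-joint arm with a two-finger parallel gripper is mounted at the origin on a cart in front of the work surface, level with it; the furniture and walls round the work are solid. World frame = base frame: x ahead of the robot, y to its left, z up, the work surface at z = 0. Lengths are in mm, angles in rad, forces in N, time in s.
With the tool pointing down it reaches from about 300 to 775 mm from the base axis. Payload 14.6 kg.
Tool frame: the origin (TCP) lies on the centre line of the jaws, within the pads' length; the fingertips stand 22 mm ahead of it and the grasp point (between the pads) lies 3 mm ahead of it (manip.tcp_to_tips is the distance from the TCP to the fingertips, in mm); z points along the fingers, y is the direction in which the jaws open and shut (so a half turn about z gives the same grasp; the last joint's range is limited). The gripper opens to 94 mm and grips with 3 to 60 N. Pads are 16 mm wide; open, the fingers measure 119 mm over their backs; the gripper's body (75 mm by 177 mm) begins 78 mm behind the grasp point.
Start: joints at [-1.256, 0.3, 1.521, -0, 1.321, -0.067], TCP at [204.918, -510.39, 227.446] pointing down, gripper open.
Joint ranges: [-3.03, 3.03], [-0.79, 2.21], [0.23, 2.52], [-1.04, 4.18], [0, 3.07], [-2.55, 2.55]. Speed limits (rad/s): [2.22, 2.22, 2.57, 3.14, 3.14, 3.14].

INTERFACE

Orientations are given as [roll, pitch, yaw] about the fixed x, y, z axes, in that order (R = Rz(yaw) Ry(pitch) Rx(roll)).
In Python, from cell import manip, vision, workorder gives the robot as it stands.
- The arm moves only by the tool carry_out, never from a script. Its argument "deltas" is a list of rows, each a list of 3 entries, a list of its own where there are three numbers: the shift along the tool's x, y, z in cm, then the turn about the tool's z in degrees, then the opening, from 0 (shut) to 1 (fully open). A call has 1 to 20 rows; each row shifts and turns the commanded pose from where the row before left it, along the tool's axes as they then stand; what a row does not reach is not made up. A row lasts 1/12 s, in which the tool goes at most 41.7 mm and 7.16 degrees, less where a joint would pass 70% of its speed; a pose out of reach is approached as far as the arm can. A call with a gripper value outside its range is refused whole. The fingers move at their own pace and stop on an object; "grip_force" is the grip in N (left out, the last holds). Time passes only in rows, so rows that do not move let the fingers close. It gives the time, the measured TCP pose, the force and the opening at its end, in the units of the state.
- manip.read_state(): the state, without advancing time (a new reading comes with each control period).
- vision.camera(name): name is "side" or "top" or "wrist"; returns (picture, depth): 420x560x3 uint8, red, green, blue; 420x560 float32, mm along the optical axis (not along the pixel's ray), 0 where there is no reading.
- vision.calibration(name): a dict with "mtx" (3x3 intrinsics, pixels), "eye" and "orientation" of the camera in the world. Camera axes: x right, y down, z forward; pixel columns grow to the right and rows downward; lengths in mm; the calibration is good to about 2 mm. A picture is of the moment at which its call begins: read the wrist's pose just before it. calibration takes no time and is no camera call; for the wrist camera it gives the pose at the moment of the call.
- workorder.sign_off(): hands the job in, once; it reports no verdict.
The state is a dict: "clock": time; "joints": joint angles; "qd": joint speeds; "effort": joint torques, N m; "eef_pos": TCP position; "eef_rot": TCP orientation; "wrist_force": force on the tool from outside, world axes, zero at the start; "moment": the same for the moment, N m; "finger_gap": finger opening in mm.
Only numpy, scipy, OpenCV 4.12 (cv2) and the standard library are available. Lean on these libraries where they do the work, as an engineer would, in place of code of your own. Each camera call takes 0.05 s, during which the arm holds its last target.

TASK

Take the two aluminium rings from the sloped rest and drop them into the upright magazine tube, so that they lie flat on the ring already in it as one column. Then swing the tube's retaining arm across the mouth until it comes to its stop. Leave the other things on the bench where they are.

Things in the scene. Friction and masses are not known exactly. Their poses are not given: they have to be found in the camera images.
- ring_a (a point): One of the two rings to load: flat aluminium ring, 75 mm outside diameter, bore about 34 mm (rim about 20 mm wide), 12 mm thick, 70 g; easiest held by the rim, one finger in the bore. The point is its centre, half-way through its thickness; z is its axis (either face may go down). It starts on the left half (+y) of the sloped rest, lying on the sloping bars with its lower edge against the lip.
- ring_b (a point): The other ring to load, identical to ring_a; starts on the right half (-y) of the sloped rest.
- ring_c (a point): A third identical ring, fixed flat on the floor of the tube as the foot of the column; the point is its centre, 6 mm above the tube's floor.
- rest_face (a point): Fixed ring rest, 290 mm wide, 130 mm deep: two level steel bars (8 mm thick, 44 mm apart) between grey end cheeks bear the rings on a slope of 27 degrees from level, lower side towards the robot (its -x); a third bar, 9 mm above the slope, is the lip. The point is on the slope, midway along, level with the rings' centres, which lie 60 to 80 mm either side; axes: z upright, x level to the back.
- tube_mouth (a point): Centre of the mouth of the upright aluminium tube on a fixed dark foot plate (115 x 180 mm). The point is at rim height, 60 mm above the worktop; z up along the tube, y towards the arm's pivot. Bore 79 mm, flaring to 88 mm over the top 8 mm; outside 88 mm, 97 mm at the rim; floor 50 mm below the rim. A column of three rings ends 14 mm below the rim.
- retainer (a joint): Retaining arm: flat steel bar 16 mm wide, 6 mm thick, turning level about an upright pivot beside the tube, just above the rim. 0 = shut, across the middle of the mouth, against its stop pin; grows anticlockwise seen from above as it opens, to 1.9 rad. Starts open at 1.3 to 1.8 rad, pointing away from the robot; stays where it is left (light friction, 0.5 N at the knob).
- retainer_knob (a point): Centre of the black upright cylindrical knob near the arm's free end: 18 mm in diameter, 34 mm high (from 69 to 103 mm above the worktop), 118 mm from the pivot; it turns with the arm.
- retainer_pivot (a point): Pivot axis of the arm, at the underside of the bar, 68 mm from the tube's axis (on the +y side of tube_mouth); axes as those of tube_mouth. The stop pin, 8 mm thick, stands across the mouth at x = -14, y = -56 mm from the tube's axis and rises 9 mm above the rim.
- spool_mid (a point): Bystander: blue solder spool, 58 mm across, 36 mm high; the point is half-way up.
- driver_mid (a point): Bystander: yellow-handled screwdriver, 178 mm long, lying at the front of the worktop; the point is at the middle.

How it is judged:
By the outcome, as a careful person would: the job done as asked, in the order asked, and still so for the second after the job is handed in, with the robot touching nothing.
It also fails if it takes over 69 s, if anything falls off the work surface, if the arm or the gripper's body presses on something with over 40 N, if the wrist force passes 120 N, or if a joint passes its speed limit or range.

## Working session

There is one attempt and no reset: what is moved stays moved. The work goes in short steps, Python scripts to look and compute and a tool call to move; the robot and the scene stay as the last step left them, time stands still between calls to the robot, and variables do not carry over. Pictures are saved under pics/ and viewed, and the job is handed in when it is done.

Besides the shell and the picture viewer there is one more tool, called after "Request:" by a JSON object that holds its "op" and its "data". carry_out: Moves the arm, as the interface text tells. Its arguments: {"type":"object","properties":{"deltas":{"type":"array","items":{"type":"array"}},"grip_force":{"type":"number"}},"required":["deltas"]}

```bash
mkdir -p pics; ls; python3 - <<'E'
from cell import manip, vision, workorder
import cv2,json,numpy as np
print(manip.read_state())
for n in ["side","top","wrist"]:
    p,d=vision.camera(n); cv2.imwrite(f"pics/{n}0.png",p[:,:,::-1]); np.savez(f"pics/{n}0.npz",p=p,d=d)
    print(n,vision.calibration(n))
E
```

```text
pics
{'clock': 0.0, 'joints': array([-1.25558172e+00,  3.00487723e-01,  1.52160493e+00, -1.88399792e-05,
        1.32066481e+00, -6.66132429e-02]), 'qd': array([0.00186128, 0.00045329, 0.00043103, 0.00126319, 0.00237794,
       0.00037529]), 'effort': array([ 4.21532131e-04, -5.31811595e+01, -3.52739525e+01,  7.07983668e-02,
        2.43141095e-02, -1.27098001e-04]), 'eef_pos': array([ 204.85164795, -510.16986016,  226.8671019 ]), 'eef_rot': array([-3.14042922e+00, -5.93263216e-05,  3.81832485e-01]), 'wrist_force': array([ 0.23386785,  0.19674427, -0.40598823]), 'moment': array([-0.00668518,  0.01274597,  0.01740731]), 'finger_gap': 94.03454762477763}
side {'mtx': array([[383.25123508,   0.        , 278.44572881],
       [  0.        , 383.25123508, 208.69258125],
       [  0.        ,   0.        ,   1.        ]]), 'eye': array([496.47067777, 742.21978272, 624.13187193]), 'orientation': array([-2.24837948,  0.00779963, -3.06611287])}
top {'mtx': array([[505.0430632 ,   0.        , 286.15272157],
       [  0.        , 505.0430632 , 210.28841963],
       [  0.        ,   0.        ,   1.        ]]), 'eye': array([ 340.66572284,   61.29351738, 1306.91700013]), 'orientation': array([-2.95895019, -0.00645483, -1.59060608])}
wrist {'mtx': array([[336.87365154,   0.        , 275.86500732],
       [  0.        , 336.87365154, 210.45201732],
       [  0.        ,   0.        ,   1.        ]]), 'eye': array([ 274.92556207, -482.2554865 ,  383.45552813]), 'orientation': array([ 2.87944368e+00,  1.27355286e-03, -1.18908626e+00])}
```

View pics/top0.png

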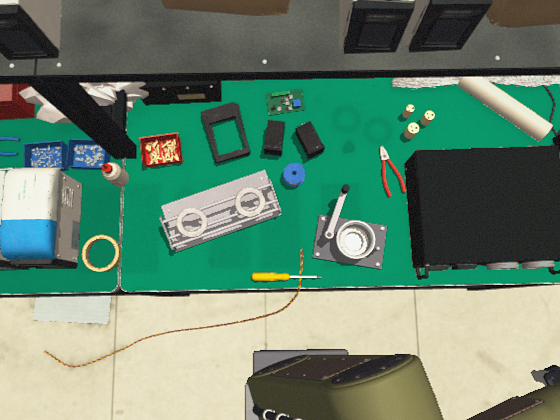

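View pics/side0.png

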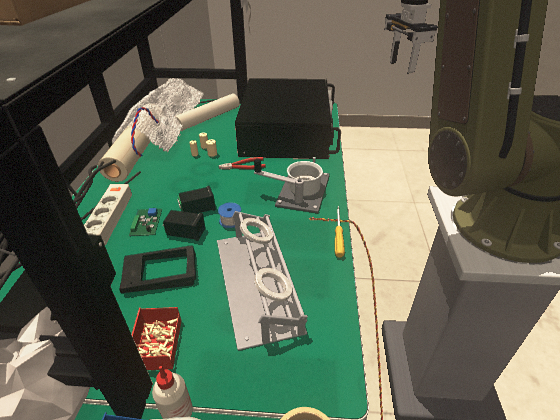

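The top view shows ring_a at about (191,222), ring_b at (249,202), the tube at (352,240), the knob at (345,188), and the spool at (293,175). The rest is turned by about 15–20°. I'll enlarge it next.

```bash
cat > h.py <<'E'
from cell import manip, vision, workorder
import cv2,numpy as np
from scipy.spatial.transform import Rotation as R
def load(n): 
    f=np.load(f"pics/{n}.npz"); return f['p'],f['d']
def proj(c,P):
    Rm=R.from_euler('xyz',c['orientation']).as_matrix()
    q=(np.atleast_2d(P)-c['eye'])@Rm; q=q@c['mtx'].T; return q[:,:2]/q[:,2:]
def pts(c,d):
    Rm=R.from_euler('xyz',c['orientation']).as_matrix()
    v,u=np.mgrid[:d.shape[0],:d.shape[1]]
    q=np.stack([u,v,np.ones_like(u)],-1)@np.linalg.inv(c['mtx']).T*d[...,None]
    return q@Rm.T+c['eye']
def ray_z(c,u,v,z):
    Rm=R.from_euler('xyz',c['orientation']).as_matrix()
    r=Rm@np.linalg.inv(c['mtx'])@np.array([u,v,1.]); return c['eye']+r*(z-c['eye'][2])/r[2]
def crop(p,x0,y0,x1,y1,s,fn):
    cv2.imwrite(fn,cv2.resize(p[y0:y1,x0:x1,::-1],None,fx=s,fy=s,interpolation=cv2.INTER_CUBIC))
E
python3 - <<'E'
from h import *
p,d=load("top0"); c=vision.calibration("top")
crop(p,150,160,290,260,5,"pics/t_rest.png"); crop(p,270,150,410,280,4.5,"pics/t_tube.png")
P=pts(c,d)
for u,v in [(191,209),(177,223),(205,220),(191,235),(249,188),(235,203),(262,201),(249,216),(345,188),(293,175),(354,240),(330,230),(300,250),(170,245),(275,215),(280,277)]:
    print(u,v,P[v,u].round(1))
E
```

```text
191 209 [572.  281.1  94.1]
177 223 [539.9 317.   82.5]
205 220 [547.5 249.8  74. ]
191 235 [512.4 285.9  62.3]
249 188 [622.7 139.5  90.9]
235 203 [587.9 175.2  79.5]
262 201 [593.  108.5  73.2]
249 216 [557.2 141.7  64.4]
345 188 [615.7 -96.  102.5]
293 175 [668.2  28.8  34.7]
354 240 [ 498.7 -125.7    9.8]
330 230 [517.2 -58.6  70.6]
300 250 [4.764e+02 1.420e+01 1.000e-01]
170 245 [488.6 337.6  61.3]
275 215 [569.3  77.6   2.9]
280 277 [407.3  67.3  11.6]
```

View pics/t_rest.png

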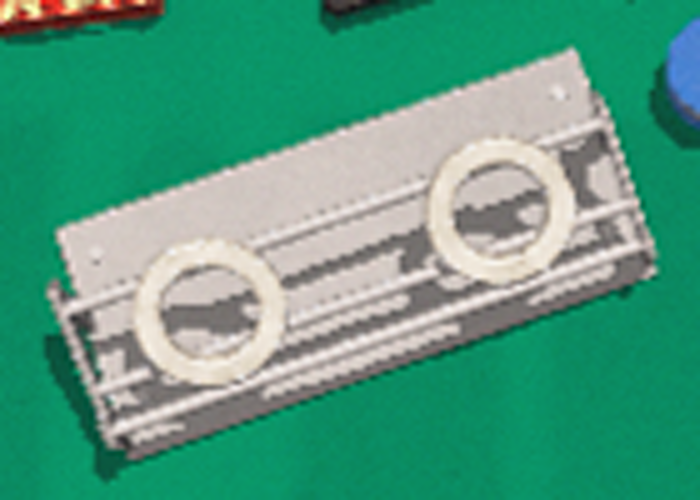

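View pics/t_tube.png

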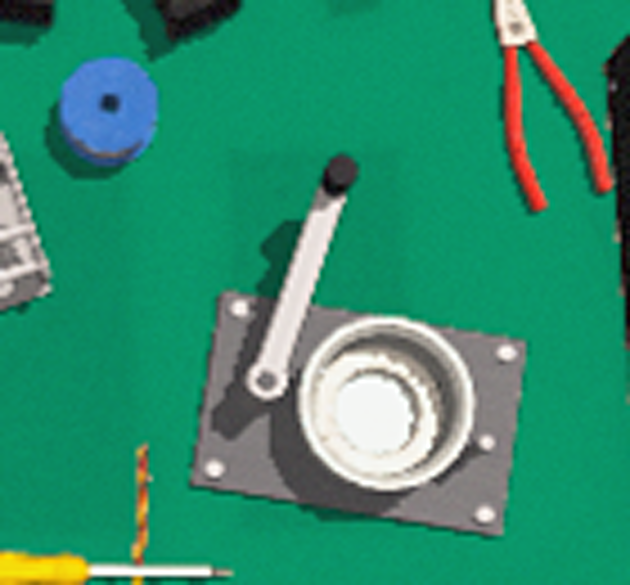

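```bash
cat >> h.py <<'E'
def fitcirc(xy):
    A=np.c_[2*xy,np.ones(len(xy))]; s=np.linalg.lstsq(A,(xy**2).sum(1),rcond=None)[0]
    return s[:2],np.sqrt(s[2]+s[:2]@s[:2])
E
python3 - <<'E'
from h import *
for n in ["top","side"]:
    p,d=load(n+"0"); c=vision.calibration(n); P=pts(c,d)
    print(n)
    for nm,c0 in [("a",(541,283)),("b",(590,142))]:
        c0=np.array(c0,float)
        for it in range(4):
            X=P[(d>0)]; col=p[d>0].astype(int)
            e=np.array([np.cos(np.radians(19)),np.sin(np.radians(19))]); 
            r=(X[:,:2]-c0); along=r@e; acr=r@np.array([-e[1],e[0]])
            zc=79; pl=zc+along*np.tan(np.radians(27))
            rr=np.hypot(along/np.cos(np.radians(27)),acr)
            m=(abs(X[:,2]-pl)<14)&(rr<42)
            X2=X[m]
            # plane top: robust
            A=np.c_[X2[:,:2]-c0,np.ones(m.sum())]; w=np.ones(m.sum(),bool)
            for k in range(8):
                s=np.linalg.lstsq(A[w],X2[w,2],rcond=None)[0]; res=X2[:,2]-A@s; w=(res>-2.5)&(res<4)
            nrm=np.array([-s[0],-s[1],1]);nrm/=np.linalg.norm(nrm)
            Y=X2[w]; ex=np.cross([0,0,1],nrm); ex/=np.linalg.norm(ex); ey=np.cross(nrm,ex); o=np.array([*c0,s[2]])
            q=np.c_[(Y-o)@ex,(Y-o)@ey]
            ang=np.arctan2(q[:,1],q[:,0]); rad=np.hypot(*q.T)
            # edges: outer and inner per angular bin
            oc=[];ic=[]
            for b in np.linspace(-np.pi,np.pi,37)[:-1]:
                mm=(ang>=b)&(ang<b+np.pi/18)
                if mm.sum()>2: oc.append(q[mm][rad[mm].argmax()]); ic.append(q[mm][rad[mm].argmin()])
            co,ro=fitcirc(np.array(oc)); ci,ri=fitcirc(np.array(ic))
            cc=o+ex*co[0]+ey*co[1]; c0=cc[:2]
        print(nm,"outer",cc.round(1),ro.round(1),"inner",(o+ex*ci[0]+ey*ci[1]).round(1),ri.round(1),"nrm",nrm.round(3),"tilt",np.degrees(np.arccos(nrm[2])).round(1),"az",np.degrees(np.arctan2(-nrm[1],-nrm[0])).round(1),"mid",(cc-6*nrm).round(1),w.sum())
    # tube rim, plate, knob
    X=P[d>0]
    m=(np.hypot(X[:,0]-505,X[:,1]+125)<60)&(X[:,2]>55)&(X[:,2]<63.5)
    print("rim z",np.median(X[m,2]),fitcirc(X[m,:2]),m.sum())
    m=(np.hypot(X[:,0]-615,X[:,1]+96)<25)&(X[:,2]>98)
    print("knob",X[m].mean(0),X[m].min(0),X[m].max(0),m.sum())
    m=(np.hypot(X[:,0]-668,X[:,1]-28)<50)&(X[:,2]>30)
    print("spool",X[m].mean(0),m.sum())
c=vision.calibration("top")
print("rimc",ray_z(c,355.8,239.5,60),"piv",ray_z(c,329.3,234.2,70),"knob",ray_z(c,345.8,188.2,103))
E
```

```text
top
a outer [540.1 281.4  77.3] 37.2 inner [541.4 281.6  77.9] 25.2 nrm [-0.432 -0.144  0.89 ] tilt 27.1 az 18.4 mid [542.7 282.3  71.9] 315
b outer [588.6 137.9  77. ] 37.2 inner [590.5 138.2  78. ] 25.4 nrm [-0.434 -0.159  0.887] tilt 27.5 az 20.2 mid [591.2 138.9  71.7] 290
rim z 58.35424205040658 (array([ 494.70613357, -122.84274965]), np.float64(44.82205157858288)) 255
knob [616.39375155 -98.36186437 102.02185145] [ 608.10706618 -106.39331788   98.48568156] [623.60928659 -91.05117848 105.3825147 ] 36
spool [673.64731091  25.64775794  34.97119006] 340
side
a outer [543.5 282.6  79.9] 37.1 inner [543.7 282.6  80. ] 24.8 nrm [-0.429 -0.145  0.892] tilt 26.9 az 18.7 mid [546.  283.4  74.6] 512
b outer [592.3 139.4  80. ] 36.7 inner [592.3 139.7  80.1] 25.3 nrm [-0.426 -0.142  0.894] tilt 26.6 az 18.4 mid [594.9 140.2  74.7] 337
rim z 60.714621519342586 (array([ 496.25887712, -122.28344198]), np.float64(44.78134487709541)) 203
knob [618.9239973  -95.33682093 102.93064715] [ 611.21898222 -104.82491087   98.15425178] [627.23317838 -89.43316857 106.79688271] 33
spool [677.66211409  25.88975684  37.42823669] 258
rimc [ 493.70188748 -122.99965092   60.        ] piv [506.88438416 -56.59921625  70.        ] knob [615.04845841 -97.83320875 103.        ]
```

```bash
cat >> h.py <<'E'
def dl(x,y,z,phi=None,cur=None):
    """cm deltas in present tool axes to reach TCP x,y,z, and tool turn deg to bring jaw dir to phi"""
    s=manip.read_state(); p=s['eef_pos'] if cur is None else np.array(cur); yaw=s['eef_rot'][2]
    D=np.array([x,y,z])-p
    out=[D[0]*np.cos(yaw)+D[1]*np.sin(yaw), D[0]*np.sin(yaw)-D[1]*np.cos(yaw), -D[2]]
    t=None if phi is None else -(((phi+90)-np.degrees(yaw)+180)%360-180)
    print("pos",p.round(1),"yaw",np.degrees(yaw).round(2),"phi",np.degrees(yaw).round(2)-90,"q",s['joints'].round(2),"delta cm",(np.array(out)/10).round(3),"turn",t, "F",s['wrist_force'].round(1),"gap",s['finger_gap'].round(1),"t",s['clock'])
E
python3 - <<'E'
from h import *
p,d=load("side0"); P=pts(vision.calibration("side"),d)[d>0]
a=np.array([205,-510]);b=np.array([554,254]);u=(b-a)/np.linalg.norm(b-a)
r=P[:,:2]-a; t=r@u; o=abs(r@np.array([-u[1],u[0]]))
m=(o<120)&(t>120)&(t<900)
for k in range(100,900,80):
    mm=m&(t>=k)&(t<k+80); print(k,P[mm,2].max() if mm.any() else None)
p,d=load("top0"); P=pts(vision.calibration("top"),d)[d>0]
print("rest region max", P[(abs(P[:,0]-560)<120)&(abs(P[:,1]-210)<180),2].max())
dl(554,254,200,-71.3)
E
```

```text
100 2.2867202203332226
180 91.12589143599973
260 128.47494486317566
340 72.55948676592459
420 65.25547326473009
500 78.8661014036146
580 26.378734820882755
660 88.67907964855522
740 96.75918864058235
820 98.18241819419916
rest region max 97.12569931412054Traceback (most recent call last):
  File "<stdin>", line 10, in <module>
  File "h.py", line 28, in dl
    print("pos",p.round(1),"yaw",np.degrees(yaw).round(2),"phi",np.degrees(yaw).round(2)-90,"q",s['joints'].round(2),"delta cm",(np.array(out)/10).round(3),"turn",t, "F",s['wrist_force'].round(1),"gap",s['finger_gap'].round(1),"t",s['clock'])
                                                                                                                                                                                                          ^^^^^^^^^^^^^^^^^^^^^
AttributeError: 'float' object has no attribute 'round'
```

```bash
sed -i "s/s\['finger_gap'\].round(1)/round(s['finger_gap'],1)/" h.py; python3 - <<'E'
from h import *
dl(554,254,200,-71.3)
E
```

```text
pos [ 204.9 -510.2  227. ] yaw 21.87 phi -68.13 q [-1.26  0.3   1.52 -0.    1.32 -0.07] delta cm [ 60.874 -57.913   2.704] turn 3.174456439051653 F [-0.3 -0.9 -0.3] gap 94.0 t 0.15
```

Request:
{"op": "carry_out", "data": {"deltas": [[[1.0,-0.95,0.1],0,0.4],[[2.0,-1.9,0.1],0,0.4],[[3.0,-2.85,0.1],0,0.4],[[3.0,-2.85,0.1],0,0.4],[[3.0,-2.85,0.1],0,0.4],[[3.0,-2.85,0.1],0,0.4],[[3.0,-2.85,0.1],0,0.4],[[3.0,-2.85,0.1],0,0.4],[[3.0,-2.85,0.1],0,0.4],[[3.0,-2.85,0.1],0,0.4],[[3.0,-2.85,0.1],0,0.4],[[3.0,-2.85,0.1],0,0.4],[[3.0,-2.85,0.1],0,0.4],[[3.0,-2.85,0.1],0,0.4],[[3.0,-2.85,0.1],0,0.4],[[3.0,-2.85,0.1],0,0.4],[[3.0,-2.85,0.1],0,0.4],[[3.0,-2.85,0.1],0,0.4],[[3.0,-2.85,0.1],0,0.4],[[2.0,-1.9,0.1],0,0.4]], "grip_force": 25}}

```text
clock: 1.82
eef_pos: [526.9, 195.2, 207.0]
eef_rot: [-3.141, 0.0, 0.383]
wrist_force: [0.1, -0.5, -0.6]
finger_gap: 37.9
```

```bash
python3 - <<'E'
from h import *
dl(554,254,200,-71.3)
E
```

```text
pos [526.9 195.2 207. ] yaw 21.96 phi -68.03999999999999 q [0.29 0.34 1.51 0.   1.29 1.48] delta cm [ 4.712 -4.444  0.696] turn 3.2599392993529364 F [ 0.1 -0.5 -0.6] gap 37.9 t 1.8167
```

Request:
{"op": "carry_out", "data": {"deltas": [[[2.3,-2.2,0.3],3.2,0.35],[[2.3,-2.2,0.3],0,0.35],[[0,0,0],0,0.35],[[0,0,0],0,0.35]]}}

```text
clock: 2.15
eef_pos: [554.1, 250.0, 200.2]
eef_rot: [3.141, 0.002, 0.328]
wrist_force: [-0.4, -0.2, 0.7]
finger_gap: 33.0
```

```bash
python3 - <<'E'
from h import *
dl(554,254,200,-71.3)
c=vision.calibration("wrist")
p,d=vision.camera("wrist"); cv2.imwrite("pics/w1.png",p[:,:,::-1]); np.savez("pics/w1.npz",p=p,d=d,**c)
print(c)
E
```

```text
pos [554.1 250.  200.2] yaw 18.78 phi -71.22 q [ 0.36  0.45  1.38 -0.    1.31  1.61] delta cm [ 0.123 -0.378  0.024] turn 0.0809294532151057 F [-0.4 -0.2  0.7] gap 33.0 t 2.15
{'mtx': array([[336.87365154,   0.        , 275.86500732],
       [  0.        , 336.87365154, 210.45201732],
       [  0.        ,   0.        ,   1.        ]]), 'eye': array([625.75274021, 274.4454155 , 356.53180424]), 'orientation': array([ 2.87754864e+00,  2.87134270e-04, -1.24311695e+00])}
```

View pics/w1.png

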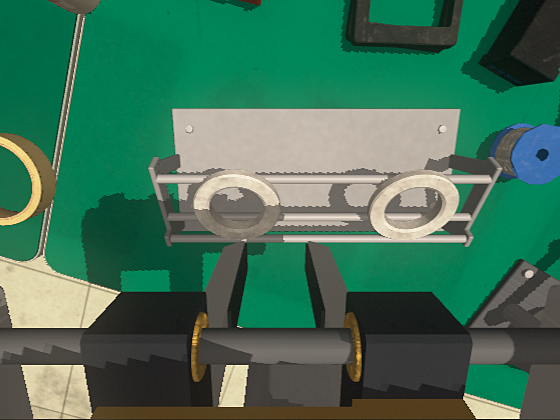

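The wrist view shows ring_a at (236,204) and ring_b at (415,205) on the bars, with the fingers between them near (275,260). The bore looks like about 50 mm rather than 34, so I'll fit it from depth.

```bash
cat >> h.py <<'E'
def ringfit(P,c0,zc,az,tilt=27,rmax=42,band=12):
    c0=np.array(c0,float); t=np.tan(np.radians(tilt)); e=np.array([np.cos(np.radians(az)),np.sin(np.radians(az))])
    for it in range(5):
        r=P[:,:2]-c0; al=r@e; ac=r@np.array([-e[1],e[0]])
        m=(abs(P[:,2]-zc-al*t)<band)&(np.hypot(al*np.sqrt(1+t*t),ac)<rmax); X=P[m]
        A=np.c_[X[:,:2]-c0,np.ones(len(X))]; w=np.ones(len(X),bool)
        for k in range(10):
            s=np.linalg.lstsq(A[w],X[w,2],rcond=None)[0]; res=X[:,2]-A@s; w=(res>-1.5)&(res<3)
        n=np.array([-s[0],-s[1],1]);n/=np.linalg.norm(n)
        Y=X[w]; ex=np.cross([0.,1,0],n); ex/=np.linalg.norm(ex); ey=np.cross(n,ex); o=np.array([*c0,s[2]])
        q=np.c_[(Y-o)@ex,(Y-o)@ey]; ang=np.arctan2(q[:,1],q[:,0]); rad=np.hypot(*q.T); oc=[];ic=[]
        for b in np.linspace(-np.pi,np.pi,49)[:-1]:
            mm=(ang>=b)&(ang<b+np.pi/24)
            if mm.sum()>2: oc.append(q[mm][rad[mm].argmax()]); ic.append(q[mm][rad[mm].argmin()])
        co,ro=fitcirc(np.array(oc)); ci,ri=fitcirc(np.array(ic)); cc=o+ex*co[0]+ey*co[1]; cI=o+ex*ci[0]+ey*ci[1]; c0=cc[:2];zc=cc[2]
    print("top ctr outer",cc.round(1),round(ro,1),"inner",cI.round(1),round(ri,1),"tilt",round(np.degrees(np.arccos(n[2])),1),"az",round(np.degrees(np.arctan2(-n[1],-n[0])),1),"MID",(cc-6*n).round(1),(cI-6*n).round(1),len(Y))
E
python3 - <<'E'
from h import *
f=np.load("pics/w1.npz"); d=f['d']; P=pts(f,d)[d>0]
ringfit(P,(543,282),79,19); ringfit(P,(592,139),79,19)
for y in (300,):pass
G=pts(f,d)
for u,v in [(300,175),(320,215),(320,239),(310,200),(310,140),(500,400-150)]: print(u,v,G[v,u].round(1))
crop(f['p'],150,150,290,250,5,"pics/w1c.png")
E
```

```text
top ctr outer [544.  283.   77.6] 37.0 inner [543.9 283.   77.5] 24.3 tilt 26.9 az 18.8 MID [546.6 283.8  72.2] [546.4 283.9  72.2] 2506
top ctr outer [592.5 140.   77.5] 37.1 inner [592.2 139.9  77.3] 24.4 tilt 27.0 az 18.7 MID [595.1 140.9  72.1] [594.8 140.7  72. ] 2510
300 175 [589.5 240.8  75.6]
320 215 [558.  208.4  56.6]
320 239 [535.5 199.6  55.1]
310 200 [558.2 212.8   3.5]
310 140 [617.7 234.8   4.3]
500 250 [572.  -13.   -1.7]
```

View pics/w1c.png

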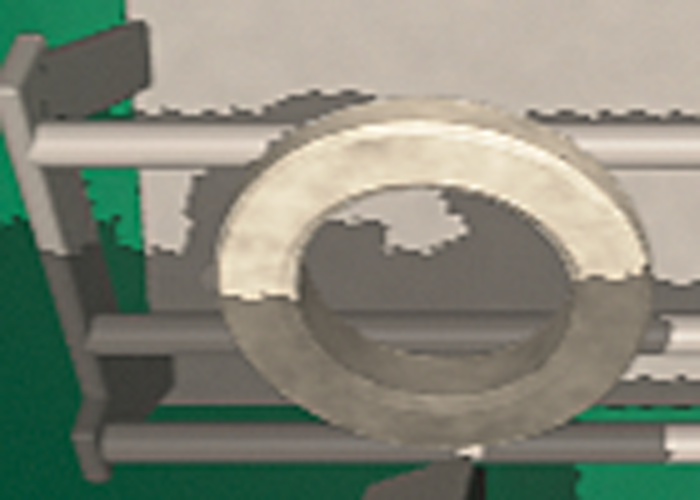

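```bash
python3 - <<'E'
from h import *
dl(556.4,254.4,86,-71.2)
E
```

```text
pos [554.  249.1 200.8] yaw 18.72 phi -71.28 q [ 0.36  0.45  1.38 -0.    1.31  1.61] delta cm [ 0.399 -0.425 11.477] turn -0.08123069399758265 F [ 0.7 -0.3 -0.1] gap 32.8 t 2.2
```

Request:
{"op": "carry_out", "data": {"deltas": [[[0.37,-0.43,1.5],0,0.35],[[0,0,2.5],0,0.35],[[0,0,2.5],0,0.35],[[0,0,2],0,0.35],[[0,0,1.5],0,0.35],[[0,0,0.5],0,0.35],[[0,0,0],0,0.35],[[0,0,0],0,0.35]]}}

```text
clock: 2.87
eef_pos: [556.7, 254.0, 97.6]
eef_rot: [-3.142, -0.001, 0.325]
wrist_force: [-0.6, -0.4, 0.4]
finger_gap: 33.2
```

```bash
python3 - <<'E'
from h import *
dl(556.4,254.4,86,-71.2)
c=vision.calibration("wrist")
p,d=vision.camera("wrist"); np.savez("pics/w2.npz",p=p,d=d,**c)
crop(p,130,120,430,345,2.5,"pics/w2.png")
E
```

```text
pos [556.7 254.   97.6] yaw 18.64 phi -71.36 q [ 0.37  0.56  1.46 -0.    1.11  1.61] delta cm [-0.018 -0.052  1.157] turn -0.1592459536216495 F [-0.6 -0.4  0.4] gap 33.2 t 2.8667
```

View pics/w2.png

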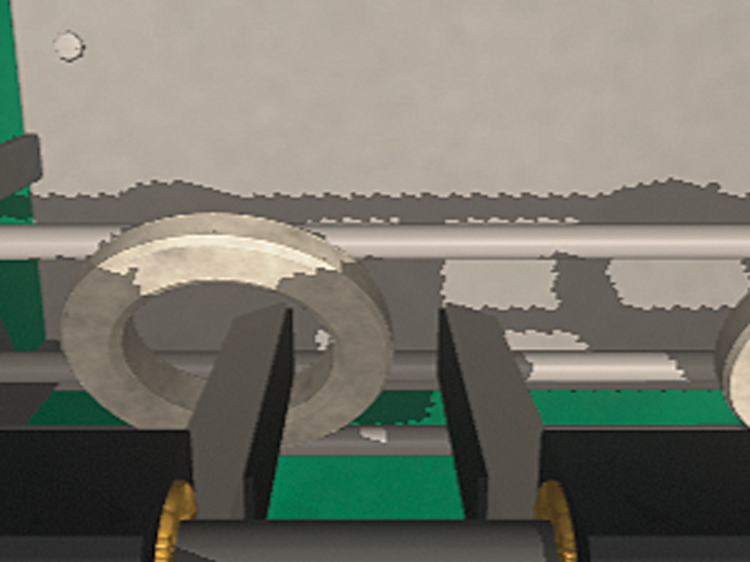

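The left finger stands over the bore at crop (265,330) and the right one clears the rim at (450,330). I'll finish the descent and close.

Request:
{"op": "carry_out", "data": {"deltas": [[[0,0,0.6],0,0.35],[[0,0,0.55],0,0.35],[[0,0,0],0,0.35],[[0,0,0],0,0],[[0,0,0],0,0],[[0,0,0],0,0],[[0,0,0],0,0],[[0,0,0],0,0]], "grip_force": 25}}

```text
clock: 3.58
eef_pos: [556.4, 254.4, 85.1]
eef_rot: [3.142, -0.0, 0.326]
wrist_force: [-1.3, -0.3, 0.5]
finger_gap: 16.0
```

```bash
python3 - <<'E'
from h import *
dl(556.4,254.4,86,-71.2)
c=vision.calibration("wrist")
p,d=vision.camera("wrist"); np.savez("pics/w3.npz",p=p,d=d,**c)
crop(p,130,120,430,345,2.5,"pics/w3.png")
E
```

```text
pos [556.4 254.4  85.1] yaw 18.68 phi -71.32 q [ 0.37  0.58  1.47 -0.    1.09  1.61] delta cm [ 0.    -0.    -0.094] turn -0.12377132983144179 F [-1.3 -0.3  0.5] gap 16.0 t 3.5833
```

View pics/w3.png

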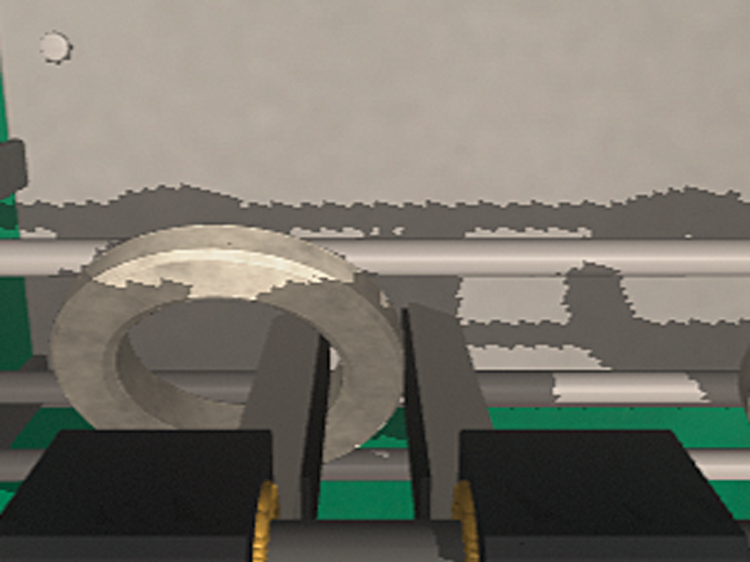

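Request:
{"op": "carry_out", "data": {"deltas": [[[0,0,0],0,0],[[0,0,0],0,0],[[0,0,0],0,0],[[0,0,0],0,0]]}}

```text
clock: 3.97
eef_pos: [556.4, 254.4, 85.0]
eef_rot: [3.142, -0.0, 0.326]
wrist_force: [-1.7, -0.6, 1.6]
finger_gap: 16.2
```

Request:
{"op": "carry_out", "data": {"deltas": [[[0,0,-0.5],0,0],[[0,0,-1.0],0,0],[[0,0,-2],0,0],[[0,0,-2],0,0],[[0,0,-2],0,0],[[0,0,-1],0,0],[[0,0,0],0,0],[[0,0,0],0,0]]}}

```text
clock: 4.63
eef_pos: [556.4, 254.4, 170.0]
eef_rot: [-3.142, -0.001, 0.326]
wrist_force: [-0.4, -0.5, -1.3]
finger_gap: 16.2
```

```bash
python3 - <<'E'
from h import *
dl(494,-122,180,-8)
c=vision.calibration("wrist")
p,d=vision.camera("wrist"); np.savez("pics/w4.npz",p=p,d=d,**c)
s=manip.read_state()
crop(p,130,120,430,345,2.5,"pics/w4.png")
f=np.load("pics/w4.npz"); P=pts(f,d)[d>0]
ringfit(P,s['eef_pos'][:2]-[10,-29],s['eef_pos'][2]-9,19)
E
```

```text
pos [556.4 254.4 170. ] yaw 18.68 phi -71.32 q [0.37 0.49 1.4  0.   1.25 1.61] delta cm [-17.963  33.661  -1.004] turn -63.322593028297774 F [-0.4 -0.5 -1.3] gap 16.2 t 4.6333
top ctr outer [547.2 280.9 163.3] 36.4 inner [544.1 281.3 161.9] 23.9 tilt 26.8 az 17.6 MID [549.8 281.7 158. ] [546.7 282.1 156.6] 4825
```

View pics/w4.png

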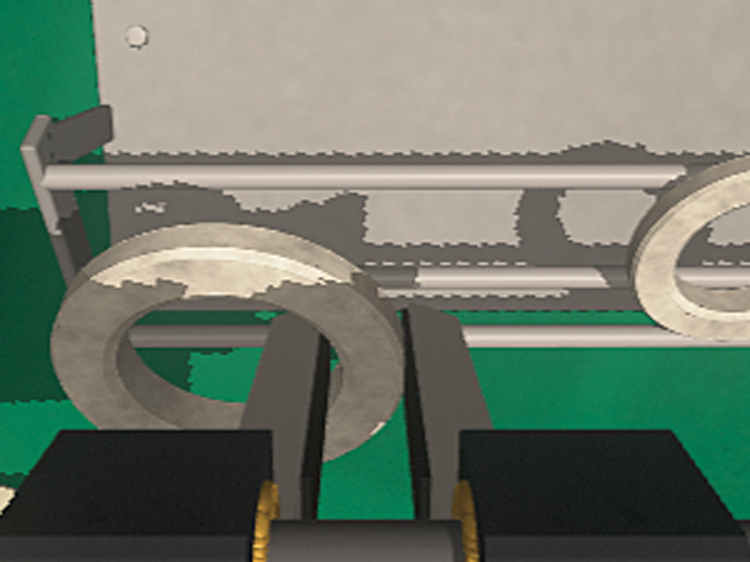

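```bash
python3 - <<'E'
from h import *
dl(525.4,-126.4,170,-8)
E
```

```text
pos [556.1 254.3 169.1] yaw 18.67 phi -71.33 q [ 0.37  0.49  1.4  -0.    1.25  1.61] delta cm [-15.094  35.08   -0.094] turn -63.32667248601555 F [ 2.  -1.  -1.5] gap 16.0 t 4.6833
```

Request:
{"op": "carry_out", "data": {"deltas": [[[-0.5,1.1,0],0,0],[[-0.5,1.1,0],0,0],[[-1.2,2.8,0],0,0],[[-1.2,2.8,0],0,0],[[-1.2,2.8,0],0,0],[[-1.2,2.8,0],0,0],[[-1.2,2.8,0],0,0],[[-1.2,2.8,0],0,0],[[-1.2,2.8,0],0,0],[[-1.2,2.8,0],0,0],[[-1.2,2.8,0],0,0],[[-1.2,2.8,0],0,0],[[-1.2,2.8,0],0,0],[[-0.45,1.05,0],0,0],[[-0.45,1.05,0],0,0],[[0,0,0],0,0]]}}

```text
clock: 6.02
eef_pos: [525.2, -128.0, 169.6]
eef_rot: [-3.141, 0.001, 0.324]
wrist_force: [1.1, -0.7, -1.1]
finger_gap: 16.3
```

Request:
{"op": "carry_out", "data": {"deltas": [[[0,0,0],-3.3,0],[[0,0,0],-6,0],[[0,0,0],-6,0],[[0,0,0],-6,0],[[0,0,0],-6,0],[[0,0,0],-6,0],[[0,0,0],-6,0],[[0,0,0],-6,0],[[0,0,0],-6,0],[[0,0,0],-6,0],[[0,0,0],-6,0],[[0,0,0],0,0],[[0,0,0],0,0]]}}

```text
clock: 7.1
eef_pos: [525.8, -125.6, 169.8]
eef_rot: [-3.141, -0.0, 1.428]
wrist_force: [1.0, -0.9, -0.8]
finger_gap: 16.0
```

```bash
python3 - <<'E'
from h import *
dl(525.4,-126.4,100,-8)
c=vision.calibration("wrist")
p,d=vision.camera("wrist"); np.savez("pics/w5.npz",p=p,d=d,**c)
cv2.imwrite("pics/w5.png",p[:,:,::-1])
p,d=vision.camera("side"); np.savez("pics/s5.npz",p=p,d=d)
crop(p,200,100,400,250,4,"pics/s5.png")
E
```

```text
pos [ 525.8 -125.6  169.8] yaw 81.85 phi -8.150000000000006 q [-0.3   0.33  1.62  0.    1.19 -0.16] delta cm [-0.087 -0.023  6.983] turn -0.15488253668667085 F [ 1.  -0.9 -0.8] gap 16.0 t 7.1
```

View pics/w5.png

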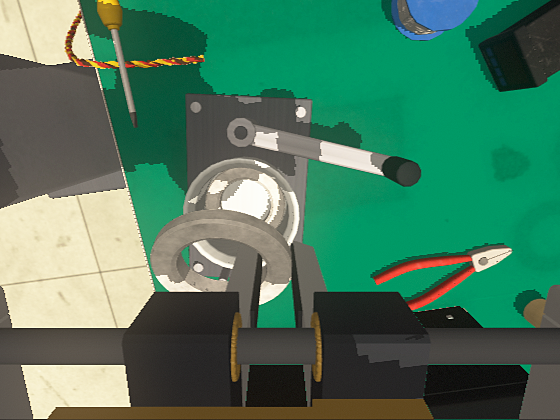

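View pics/s5.png

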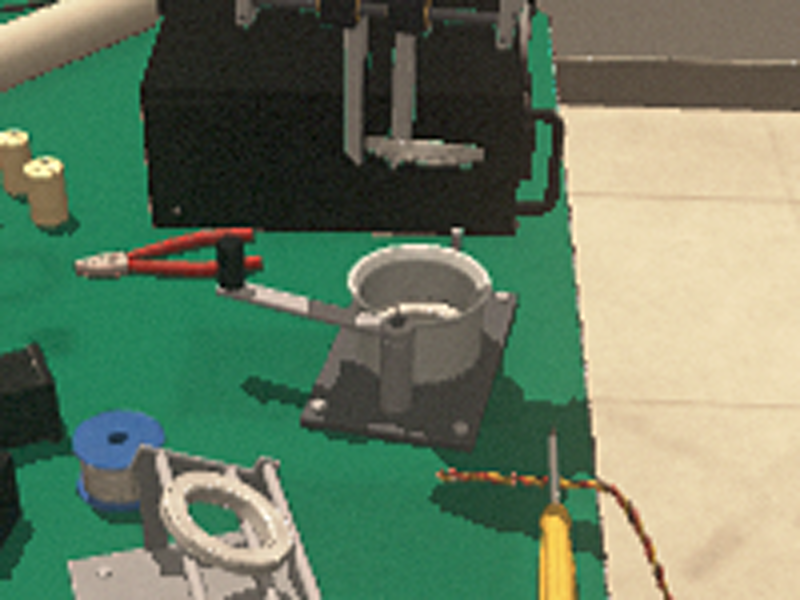

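The wrist view shows the rim ellipse around (243,205), the pivot at (240,132), the knob top at (404,170), and the held ring at (222,255). I'll fit these.

```bash
python3 - <<'E'
from h import *
f=np.load("pics/w5.npz"); d=f['d']; G=pts(f,d); P=G[d>0]
m=(np.hypot(P[:,0]-496,P[:,1]+122)<56)&(P[:,2]>56)&(P[:,2]<63)
X=P[m]; print("rim",np.median(X[:,2]),fitcirc(X[:,:2]),len(X))
ang=np.degrees(np.arctan2(X[:,1]+122,X[:,0]-496)); print(np.histogram(ang,bins=12,range=(-180,180))[0])
r=np.hypot(X[:,0]-496,X[:,1]+122)
c=dict(mtx=f['mtx'],eye=f['eye'],orientation=f['orientation'])
print("piv",ray_z(c,240.5,132,70),"knob",ray_z(c,404,169,103), G[132,240],G[169,404])
m=(np.hypot(P[:,0]-618,P[:,1]+97)<25)&(P[:,2]>99); X=P[m]; print("knob",X.mean(0),fitcirc(X[:,:2]),len(X))
s=np.array([525.8,-125.6,169.8]); 
m=P[:,2]>100
ringfit(P,(496,-121.5),163.5,82); 
crop(f['p'],140,80,440,305,2.6,"pics/w5c.png")
E
```

```text
rim 58.71351696527063 (array([ 496.60972221, -122.7464539 ]), np.float64(45.21121386641663)) 1700
[ 45 202 111  18  58 191 181 191 192 190 200 121]
piv [509.38487145 -55.66311736  70.        ] knob [616.33689257 -94.08562451 103.        ] [509.57180984 -55.52096501  75.12095312] [616.54789318 -94.19949005 102.40821783]
knob [ 609.34445643 -103.69846485  181.96686261] (array([ 612.78226485, -104.89610561]), np.float64(11.935587935962966)) 1196
top ctr outer [ 498.4 -122.1  163.1] 36.8 inner [ 496.6 -125.1  161.5] 24.3 tilt 26.8 az 80.8 MID [ 498.8 -119.4  157.8] [ 497.  -122.4  156.1] 4817
```

View pics/w5c.png

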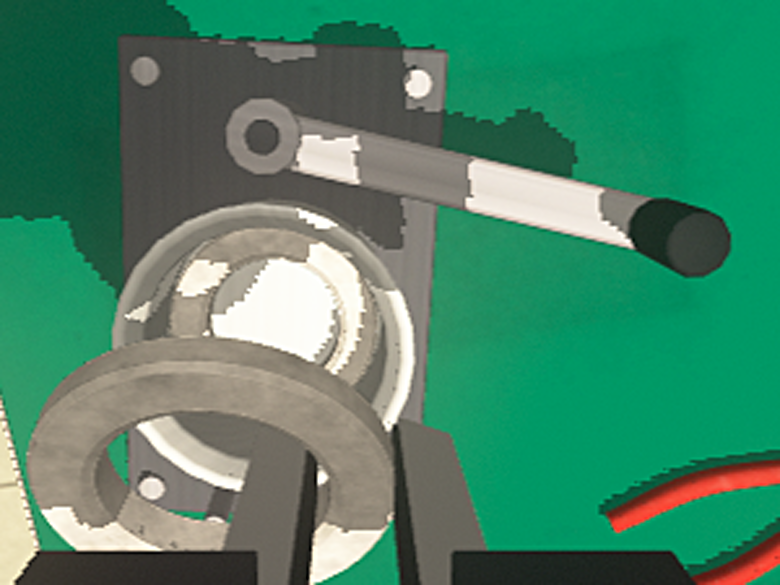

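Request:
{"op": "carry_out", "data": {"deltas": [[[-0.06,0,0.8],0,0],[[0,0,1.6],0,0],[[0,0,2],0,0],[[0,0,1.6],0,0],[[0,0,1.0],0,0],[[0,0,0.5],0,0],[[0,0,0.3],0,0],[[0,0,0],0,0],[[0,0,0],0,0]]}}

```text
clock: 7.95
eef_pos: [526.0, -127.1, 92.6]
eef_rot: [3.141, 0.0, 1.43]
wrist_force: [-0.3, 0.8, -0.9]
finger_gap: 16.1
```

```bash
python3 - <<'E'
from h import *
dl(525.4,-126.4,84,-8)
c=vision.calibration("wrist")
p,d=vision.camera("wrist"); np.savez("pics/w6.npz",p=p,d=d,**c)
crop(p,120,80,400,290,2.8,"pics/w6.png")
p,d=vision.camera("side")
crop(p,240,100,380,205,5.6,"pics/s6.png")
E
```

```text
pos [ 526.  -127.1   92.6] yaw 81.96 phi -8.040000000000006 q [-0.3   0.43  1.68  0.    1.03 -0.16] delta cm [ 0.066 -0.067  0.855] turn -0.04212177114294491 F [-0.3  0.8 -0.9] gap 16.1 t 7.95
```

View pics/w6.png

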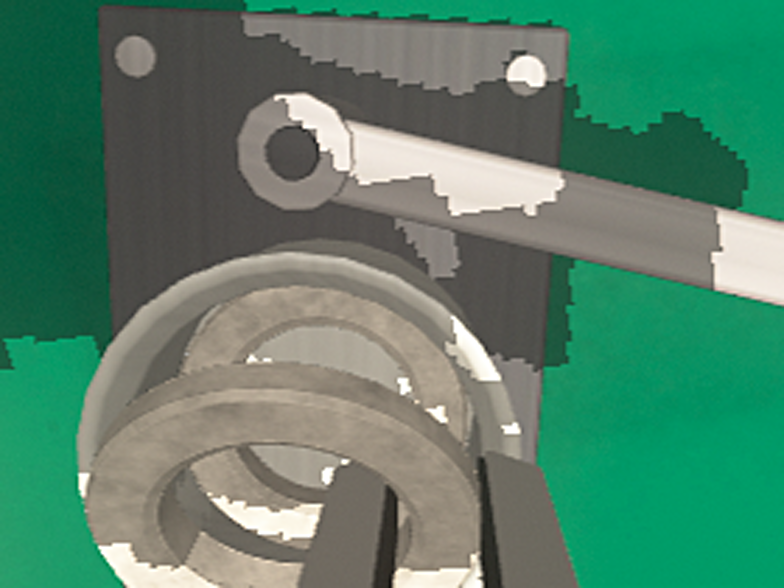

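View pics/s6.png

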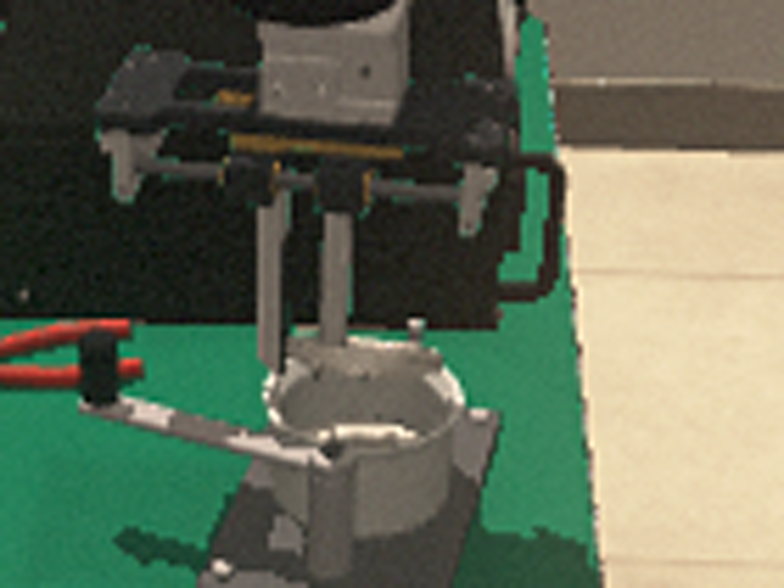

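Ring_a sits tilted over the mouth with its low side already inside the rim, and the outer finger is just above the rim. I'll lower it slightly and release.

Request:
{"op": "carry_out", "data": {"deltas": [[[0.03,-0.04,0.4],0,0],[[0,0,0.4],0,0],[[0,0,0],0,0],[[0,0,0],0,0],[[0,0,0],0,0.3],[[0,0,0],0,0.3],[[0,0,0],0,0.3],[[0,0,0],0,0.3],[[0,0,0],0,0.3],[[0,0,0],0,0.3]]}}

```text
clock: 8.88
eef_pos: [525.3, -126.7, 84.0]
eef_rot: [3.141, -0.0, 1.431]
wrist_force: [0.2, -0.2, 0.6]
finger_gap: 28.2
```

```bash
python3 - <<'E'
from h import *
dl(525.4,-126.4,84,-8)
c=vision.calibration("wrist")
p,d=vision.camera("wrist"); np.savez("pics/w7.npz",p=p,d=d,**c)
crop(p,120,80,400,290,2.8,"pics/w7.png")
p,d=vision.camera("side")
crop(p,240,100,380,205,5.6,"pics/s7.png")
E
```

```text
pos [ 525.3 -126.7   84. ] yaw 81.98 phi -8.019999999999996 q [-0.3   0.44  1.69  0.    1.01 -0.16] delta cm [0.031 0.002 0.001] turn -0.02412946923260506 F [ 0.2 -0.2  0.6] gap 28.2 t 8.8833
```

View pics/w7.png

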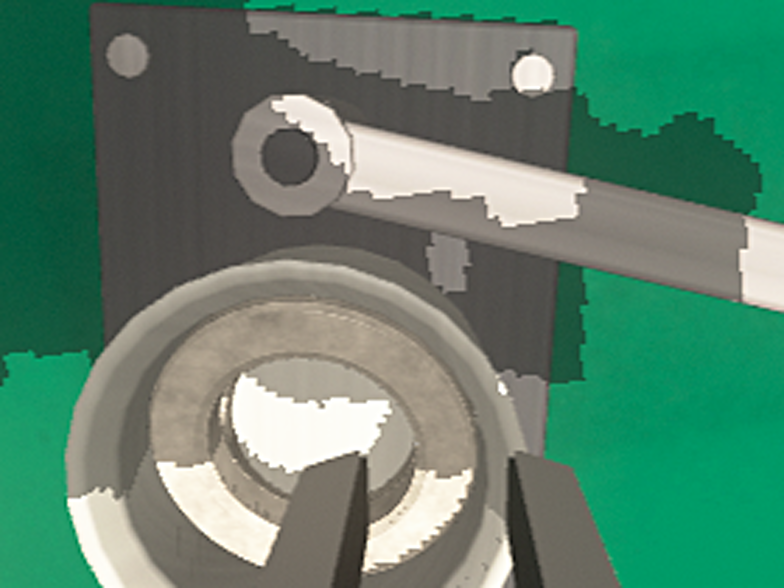

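View pics/s7.png

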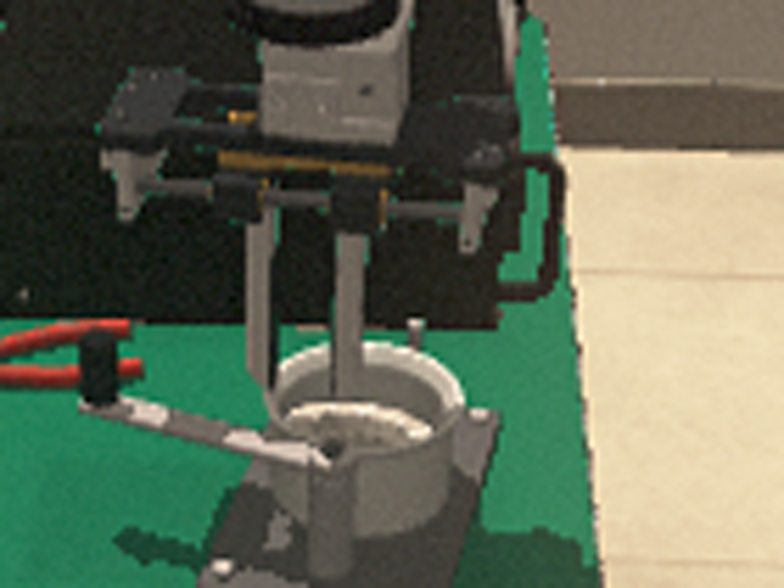

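Ring_a lies flat on ring_c in the tube. Next is ring_b, gripped on its inner (+y) side.

Request:
{"op": "carry_out", "data": {"deltas": [[[0,0,-0.5],0,0.35],[[0,0,-1.5],0,0.35],[[0,0,-2],0,0.35],[[0,0,-2],0,0.35],[[0,0,-1.6],0,0.35],[[0,0,-1],0,0.35],[[0,0,0],6.3,0.35],[[0,0,0],6.3,0.35],[[0,0,0],6.3,0.35],[[0,0,0],6.3,0.35],[[0,0,0],6.3,0.35],[[0,0,0],6.3,0.35],[[0,0,0],6.3,0.35],[[0,0,0],6.3,0.35],[[0,0,0],6.3,0.35],[[0,0,0],6.6,0.35],[[0,0,0],0,0.35]]}}

```text
clock: 10.4
eef_pos: [525.2, -126.7, 169.9]
eef_rot: [-3.141, 0.0, 0.32]
wrist_force: [-0.3, 0.1, 0.8]
finger_gap: 32.5
```

Request:
{"op": "carry_out", "data": {"deltas": [[[0.7,-1.2,0],0,0.35],[[1.4,-2.4,0],0,0.35],[[1.6,-2.8,0],0,0.35],[[1.6,-2.8,0],0,0.35],[[1.6,-2.8,0],0,0.35],[[1.6,-2.8,0],0,0.35],[[1.6,-2.8,0],0,0.35],[[1.6,-2.8,0],0,0.35],[[1.6,-2.8,0],0,0.35],[[1.2,-2.0,0],0,0.35],[[0.7,-1.0,0],0,0.35],[[0,0,0],0,0.35],[[0,0,0],0,0.35]]}}

```text
clock: 11.48
eef_pos: [585.3, 169.6, 169.6]
eef_rot: [3.141, 0.001, 0.328]
wrist_force: [0.3, -0.6, -0.8]
finger_gap: 32.9
```

```bash
python3 - <<'E'
from h import *
dl(584.9,170.2,86,-71.3)
c=vision.calibration("wrist")
p,d=vision.camera("wrist"); np.savez("pics/w8.npz",p=p,d=d,**c)
cv2.imwrite("pics/w8.png",p[:,:,::-1])
P=pts(c,d)[d>0]
ringfit(P,(592,140),77.5,19)
E
```

```text
pos [585.3 169.6 169.6] yaw 18.8 phi -71.2 q [ 0.22  0.48  1.41 -0.    1.25  1.46] delta cm [-0.019 -0.065  8.364] turn 0.09838698627766007 F [ 0.3 -0.6 -0.8] gap 32.9 t 11.4833
top ctr outer [592.7 139.6  77.5] 37.0 inner [592.3 139.6  77.3] 24.4 tilt 26.9 az 18.7 MID [595.3 140.4  72.2] [594.9 140.5  72. ] 2755
```

View pics/w8.png

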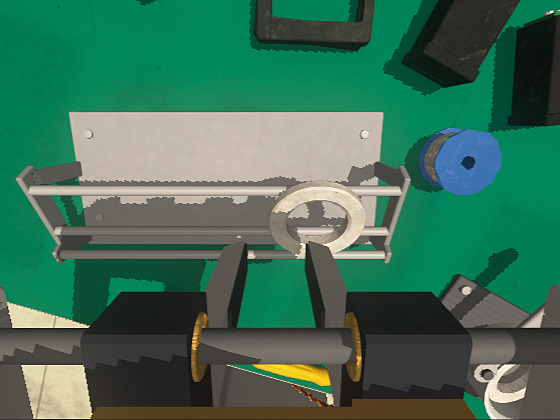

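Ring_b is at (317,222), the right finger lines up with its bore, and the position agrees with the earlier fit. I'll descend and close.

Request:
{"op": "carry_out", "data": {"deltas": [[[0,-0.05,1.0],0,0.35],[[0,0,2],0,0.35],[[0,0,2],0,0.35],[[0,0,1.5],0,0.35],[[0,0,1.0],0,0.35],[[0,0,0.6],0,0.35],[[0,0,0.3],0,0.35],[[0,0,0],0,0.35],[[0,0,0],0,0],[[0,0,0],0,0],[[0,0,0],0,0],[[0,0,0],0,0],[[0,0,0],0,0],[[0,0,0],0,0],[[0,0,0],0,0],[[0,0,0],0,0],[[0,0,0],0,0]]}}

```text
clock: 12.95
eef_pos: [585.4, 170.7, 86.3]
eef_rot: [3.142, -0.001, 0.326]
wrist_force: [-1.1, 1.1, 4.4]
finger_gap: 16.6
```

Request:
{"op": "carry_out", "data": {"deltas": [[[0,0,-0.5],0,0],[[0,0,-1.0],0,0],[[0,0,-2],0,0],[[0,0,-2],0,0],[[0,0,-2],0,0],[[0,0,-1],0,0],[[0,0,0],0,0],[[0,0,0],0,0]]}}

```text
clock: 13.62
eef_pos: [585.1, 170.6, 170.7]
eef_rot: [-3.142, 0.0, 0.326]
wrist_force: [-0.4, -0.4, -1.5]
finger_gap: 16.0
```

```bash
python3 - <<'E'
from h import *
c=vision.calibration("wrist")
p,d=vision.camera("wrist"); np.savez("pics/w9.npz",p=p,d=d,**c)
crop(p,130,120,430,345,2.5,"pics/w9.png")
s=manip.read_state();P=pts(c,d)[d>0]
ringfit(P,s['eef_pos'][:2]+[7.5,-28.5],s['eef_pos'][2]-7,19)
# target: ring on near side of tube: TCP = tube - 29.4*dir(-8)
dl(496.6-29.1,-122.7+4.1,170,-8)
E
```

```text
top ctr outer [593.  144.3 162.4] 36.7 inner [590.3 142.1 160.8] 24.5 tilt 26.3 az 19.6 MID [595.6 145.2 157. ] [592.8 143.  155.4] 4799
pos [584.9 170.5 169.9] yaw 18.67 phi -71.33 q [0.22 0.48 1.41 0.   1.25 1.47] delta cm [-2.0375e+01  2.3636e+01 -6.0000e-03] turn -63.327235152554266 F [ 0.1 -0.3 -2. ] gap 15.9 t 13.6667
```

View pics/w9.png

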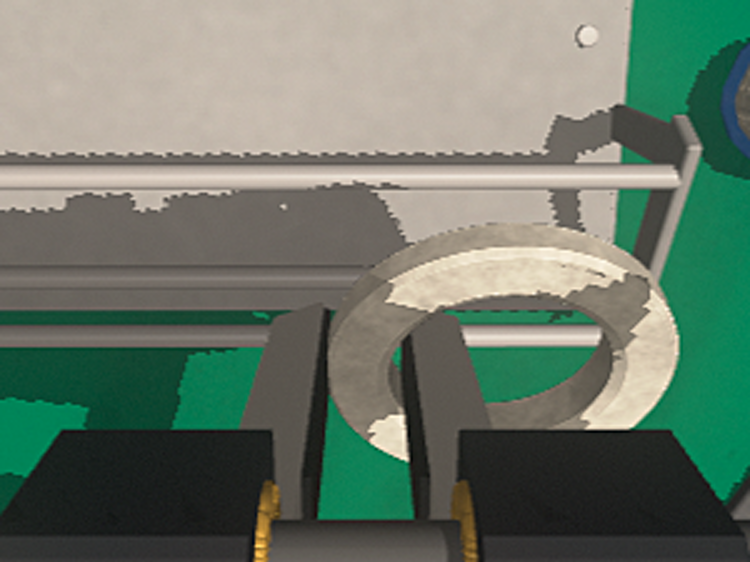

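Request:
{"op": "carry_out", "data": {"deltas": [[[-0.7,0.8,0],0,0],[[-0.7,0.8,0],0,0],[[-2.2,2.6,0],0,0],[[-2.2,2.6,0],0,0],[[-2.2,2.6,0],0,0],[[-2.2,2.6,0],0,0],[[-2.2,2.6,0],0,0],[[-2.2,2.6,0],0,0],[[-2.2,2.6,0],0,0],[[-2.2,2.6,0],0,0],[[-0.9,0.8,0],0,0],[[-0.5,0.4,0],0,0],[[0,0,0],0,0]]}}

```text
clock: 14.75
eef_pos: [466.8, -118.9, 170.7]
eef_rot: [-3.141, 0.0, 0.324]
wrist_force: [1.1, -0.1, -0.5]
finger_gap: 15.8
```

Request:
{"op": "carry_out", "data": {"deltas": [[[0,0,0],-3.3,0],[[0,0,0],-6,0],[[0,0,0],-6,0],[[0,0,0],-6,0],[[0,0,0],-6,0],[[0,0,0],-6,0],[[0,0,0],-6,0],[[0,0,0],-6,0],[[0,0,0],-6,0],[[0,0,0],-6,0],[[0,0,0],-6,0],[[0,0,0],0,0],[[0,0,0],0,0]]}}

```text
clock: 15.83
eef_pos: [467.8, -117.3, 170.7]
eef_rot: [-3.141, -0.0, 1.429]
wrist_force: [-0.1, -0.3, -0.8]
finger_gap: 15.9
```

```bash
python3 - <<'E'
from h import *
dl(496.6-29.1,-122.7+4.1,92,-8)
s=manip.read_state()
c=vision.calibration("wrist")
p,d=vision.camera("wrist"); np.savez("pics/w10.npz",p=p,d=d,**c)
crop(p,160,60,460,285,2.6,"pics/w10.png")
P=pts(c,d)[d>0]
m=(np.hypot(P[:,0]-496,P[:,1]+122)<56)&(P[:,2]>56)&(P[:,2]<63)
print("rim",fitcirc(P[m,:2]))
ringfit(P,s['eef_pos'][:2]+[29,-5],s['eef_pos'][2]-7,82)
E
```

```text
pos [ 467.8 -117.3  170.7] yaw 81.86 phi -8.14 q [-0.32  0.21  1.78  0.    1.16 -0.18] delta cm [-0.131 -0.008  7.874] turn -0.14049714326415597 F [-0.1 -0.3 -0.8] gap 15.9 t 15.8333
rim (array([ 496.55877261, -122.23644034]), np.float64(44.94778908785013))
top ctr outer [ 495.2 -121.8  162.6] 36.4 inner [ 496.  -125.1  161. ] 24.1 tilt 26.3 az 82.8 MID [ 495.6 -119.2  157.2] [ 496.3 -122.5  155.6] 4830
```

View pics/w10.png

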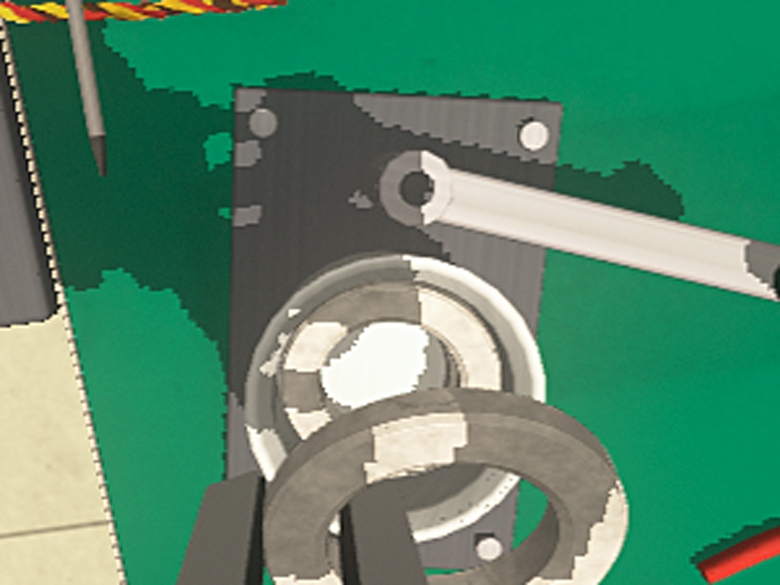

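Request:
{"op": "carry_out", "data": {"deltas": [[[0,0,0.8],0,0],[[0,0,1.6],0,0],[[0,0,2],0,0],[[0,0,1.6],0,0],[[0,0,1.0],0,0],[[0,0,0.5],0,0],[[0,0,0.4],0,0],[[0,0,0.4],0,0],[[0,0,0.35],0,0],[[0,0,0],0,0],[[0,0,0],0,0]]}}

```text
clock: 16.8
eef_pos: [467.7, -118.3, 84.7]
eef_rot: [3.141, 0.0, 1.431]
wrist_force: [0.0, 0.0, -0.3]
finger_gap: 16.0
```

Request:
{"op": "carry_out", "data": {"deltas": [[[0,0,0],0,0.3],[[0,0,0],0,0.3],[[0,0,0],0,0.3],[[0,0,0],0,0.3],[[0,0,0],0,0.3],[[0,0,0],0,0.3]]}}

```text
clock: 17.3
eef_pos: [467.6, -118.3, 84.5]
eef_rot: [3.141, -0.0, 1.431]
wrist_force: [-0.3, 0.2, -0.2]
finger_gap: 28.1
```

```bash
python3 - <<'E'
from h import *
dl(496.6-29.1,-122.7+4.1,84,-8)
c=vision.calibration("wrist")
p,d=vision.camera("wrist"); np.savez("pics/w11.npz",p=p,d=d,**c)
crop(p,160,60,460,285,2.6,"pics/w11.png")
p,d=vision.camera("side")
crop(p,240,100,380,205,5.6,"pics/s11.png")
E
```

```text
pos [ 467.6 -118.3   84.5] yaw 81.97 phi -8.030000000000001 q [-0.32  0.33  1.85  0.    0.96 -0.18] delta cm [-0.035 -0.004  0.052] turn -0.028283599214034894 F [-0.3  0.2 -0.2] gap 28.1 t 17.3
```

View pics/w11.png

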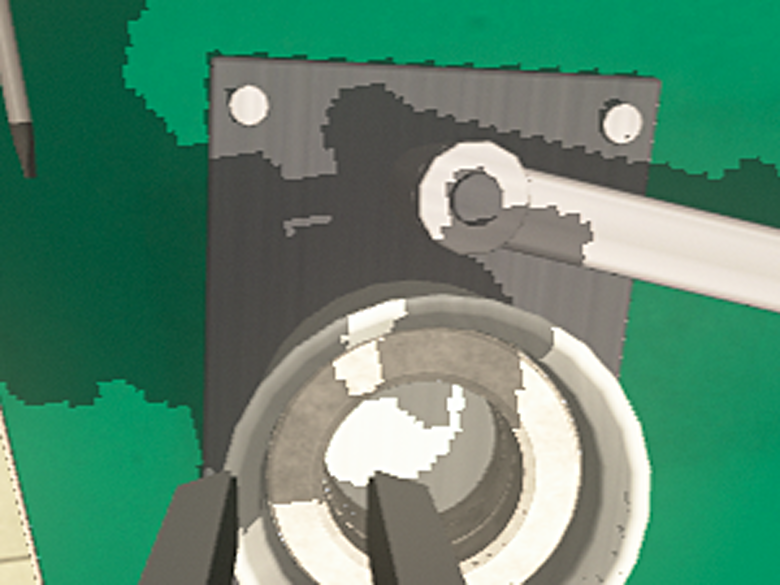

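View pics/s11.png

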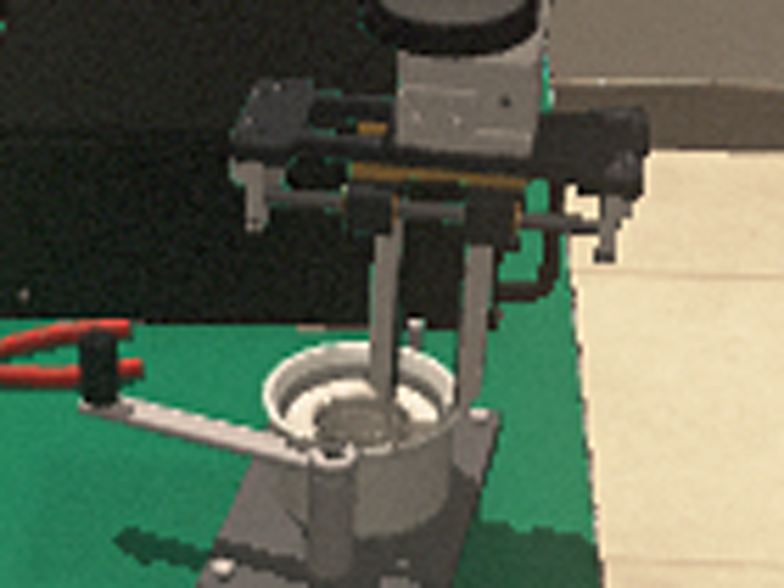

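Both rings appear to lie flat in the tube. I'll lift clear, verify the column by depth, and measure the arm.

Request:
{"op": "carry_out", "data": {"deltas": [[[0,0,-0.5],0,0.4],[[0,0,-1.5],0,0.4],[[0,0,-2.5],0,0.4],[[0,0,-2.5],0,0.4],[[0,0,-1.6],0,0.4],[[0,0,-1],0,0.4],[[0,-2,0],0,0.4],[[0,-2.5,0],0,0.4],[[0,-2.5,0],0,0.4],[[0,-1,0],0,0.4],[[0,0,0],0,0.4]]}}

```text
clock: 18.32
eef_pos: [387.3, -106.9, 180.6]
eef_rot: [3.141, 0.0, 1.43]
wrist_force: [0.2, 0.9, 0.1]
finger_gap: 37.7
```

```bash
python3 - <<'E'
from h import *
c=vision.calibration("wrist")
p,d=vision.camera("wrist"); np.savez("pics/w12.npz",p=p,d=d,**c); cv2.imwrite("pics/w12.png",p[:,:,::-1])
P=pts(c,d)[d>0]
m=(np.hypot(P[:,0]-496,P[:,1]+122)<56)&(P[:,2]>57)&(P[:,2]<63)
print("rim",fitcirc(P[m,:2]),np.median(P[m,2]))
m=(np.hypot(P[:,0]-496.6,P[:,1]+122.5)<36)&(P[:,2]>35)&(P[:,2]<56); X=P[m]
A=np.c_[X[:,:2]-[496.6,-122.5],np.ones(len(X))]; s=np.linalg.lstsq(A,X[:,2],rcond=None)[0]; print("col top",s,np.std(X[:,2]-A@s),len(X))
m=(np.hypot(P[:,0]-618,P[:,1]+96)<25)&(P[:,2]>96)&(P[:,2]<107); X=P[m]; print("knob",X.mean(0),fitcirc(X[:,:2]),len(X))
p,d=vision.camera("side");P=pts(vision.calibration("side"),d)[d>0]
m=(np.hypot(P[:,0]-496.6,P[:,1]+122.5)<36)&(P[:,2]>35)&(P[:,2]<56); X=P[m]; print(np.median(X[:,2]))
m=(P[:,2]>110)&(P[:,2]<140)&(P[:,0]>450)&(P[:,0]<700)&(P[:,1]<-150); print("box ymax",np.percentile(P[m,1],99.5))
dl(618,-95.5,150,70.3)
E
```

```text
rim (array([ 496.16522607, -122.45205236]), np.float64(45.35989667876178)) 58.747855860381065
col top [-1.78701846e-02  1.46760671e-02  4.49343048e+01] 2.0563239041275945 2994
knob [nan nan nan] (array([0., 0.]), np.float64(0.0)) 0
47.59970993084073
box ymax -267.5428234531798
pos [ 389.1 -107.3  180.8] yaw 81.96 phi -8.040000000000006 q [-0.36  0.02  1.96  0.    1.16 -0.22] delta cm [ 4.372 22.5    3.08 ] turn -78.34009406688574 F [ 0.8 -0.   0.3] gap 37.7 t 18.4167<stdin>:9: RuntimeWarning: Mean of empty slice.
  ret = um.true_divide(
```

View pics/w12.png

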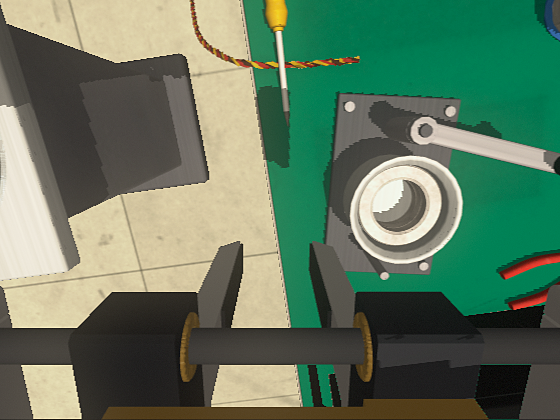

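The column top fits at z≈45 (rim about 59), tilted by about 1°, so three rings are flat about 14 mm below the rim. Next I'll move over the knob.

Request:
{"op": "carry_out", "data": {"deltas": [[[0.3,1.5,0],0,0.42],[[0.7,3.5,0],0,0.42],[[0.7,3.5,0],0,0.42],[[0.7,3.5,0],0,0.42],[[0.7,3.5,0],0,0.42],[[0.7,3.5,0],0,0.42],[[0.4,2.5,0],0,0.42],[[0.2,1.0,0],0,0.42],[[0,0,0],-6,0.42],[[0,0,0],-6,0.42],[[0,0,0],-6,0.42],[[0,0,0],-6,0.42],[[0,0,0],-6,0.42],[[0,0,0],-6,0.42],[[0,0,0],-6,0.42],[[0,0,0],-6,0.42],[[0,0,0],-6,0.42],[[0,0,0],-6,0.42],[[0,0,0],-6,0.42],[[0,0,0],-6,0.42]]}}

```text
clock: 20.08
eef_pos: [618.3, -94.8, 179.5]
eef_rot: [-3.141, -0.001, 2.693]
wrist_force: [0.1, -0.1, -0.8]
finger_gap: 39.5
```

Request:
{"op": "carry_out", "data": {"deltas": [[[0,0,0.5],-6.3,0.42],[[0,0,1.5],0,0.42],[[0,0,1.0],0,0.42],[[0,0,0],0,0.42],[[0,0,0],0,0.42]]}}

```text
clock: 20.5
eef_pos: [617.5, -94.8, 149.6]
eef_rot: [-3.141, -0.001, 2.797]
wrist_force: [0.1, -0.5, 0.4]
finger_gap: 39.4
```

```bash
python3 - <<'E'
from h import *
c=vision.calibration("wrist")
p,d=vision.camera("wrist"); np.savez("pics/w13.npz",p=p,d=d,**c); cv2.imwrite("pics/w13.png",p[:,:,::-1])
P=pts(c,d)[d>0]
m=(np.hypot(P[:,0]-618,P[:,1]+96)<25)&(P[:,2]>99)&(P[:,2]<105); X=P[m]; print("knob",X.mean(0),fitcirc(X[:,:2]),len(X),X.min(0),X.max(0))
dl(618,-95.5,98,70.3)
E
```

```text
knob [618.9864943  -97.90194073 101.46658211] (array([619.13659893, -97.9750009 ]), np.float64(6.16192275346018)) 543 [ 610.64700938 -107.08071821   99.02880636] [627.7880998  -89.39662223 103.28462974]
pos [617.7 -94.9 150.4] yaw 160.24 phi 70.24000000000001 q [-0.21  0.53  1.38 -0.    1.23 -1.44] delta cm [-0.049 -0.044  5.241] turn -0.05659965478895401 F [-0.4 -0.6  0.2] gap 39.7 t 20.55
```

View pics/w13.png

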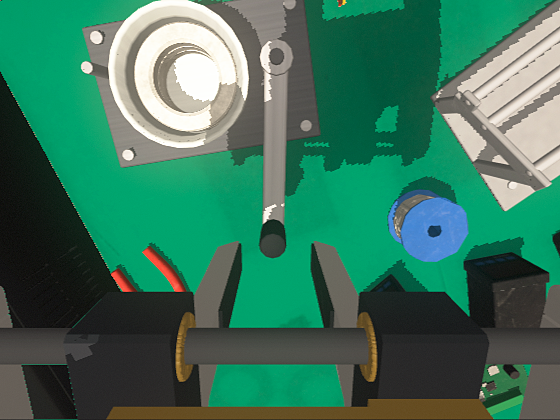

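The knob top is at (272,238), between the fingers, and the arm points straight up to the pivot at (275,57). I'll descend around the knob.

Request:
{"op": "carry_out", "data": {"deltas": [[[-0.2,-0.2,0.8],0,0.42],[[0,0,1.5],0,0.42],[[0,0,1.5],0,0.42],[[0,0,0.9],0,0.42],[[0,0,0.5],0,0.42],[[0,0,0],0,0.27],[[0,0,0],0,0.27],[[0,0,0],0,0.27],[[0,0,0],0,0.27],[[0,0,0],0,0.27]], "grip_force": 5}}

```text
clock: 21.38
eef_pos: [618.7, -97.5, 99.1]
eef_rot: [3.141, 0.001, 2.797]
wrist_force: [0.1, -0.5, 0.7]
finger_gap: 25.4
```

```bash
python3 - <<'E'
from h import *
dl(619,-97.7,98,70.3)
c=vision.calibration("wrist")
p,d=vision.camera("wrist"); crop(p,150,100,400,290,3,"pics/w14.png")
E
```

```text
pos [618.7 -97.5  99.1] yaw 160.28 phi 70.28 q [-0.21  0.59  1.41  0.    1.13 -1.44] delta cm [-0.03  -0.008  0.108] turn -0.02318091692671942 F [ 0.1 -0.5  0.7] gap 25.4 t 21.3833
```

View pics/w14.png

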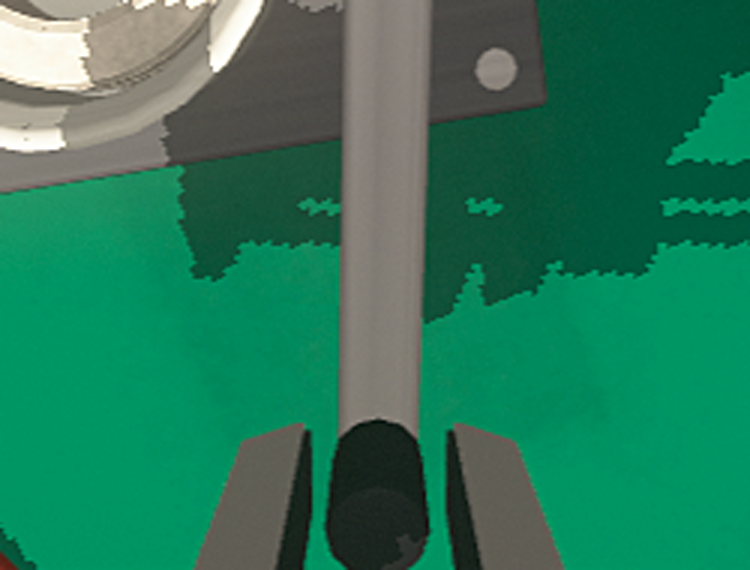

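The knob is caged. I'll swing along the arc about the pivot.

Request:
{"op": "carry_out", "data": {"deltas": [[[0.02,-0.52,0],2.5,0.27],[[0.045,-1.03,0],5,0.27],[[0.045,-1.03,0],5,0.27],[[0.045,-1.03,0],5,0.27],[[0.045,-1.03,0],5,0.27],[[0.045,-1.03,0],5,0.27],[[0.045,-1.03,0],5,0.27],[[0.045,-1.03,0],5,0.27],[[0,0,0],0,0.27]]}}

```text
clock: 22.18
eef_pos: [570.3, -157.8, 98.7]
eef_rot: [-3.141, 0.0, 2.138]
wrist_force: [0.5, -0.8, 0.5]
finger_gap: 25.3
```

```bash
python3 - <<'E'
from h import *
a=np.radians(-19.7-37.5); piv=np.array([509,-55.8])
dl(piv[0]+118*np.cos(a),piv[1]+118*np.sin(a),98,90-19.7-37.5)
p,d=vision.camera("wrist"); crop(p,150,100,400,290,3,"pics/w15.png")
E
```

```text
pos [ 570.3 -157.8   98.7] yaw 122.49 phi 32.489999999999995 q [-0.33  0.52  1.52 -0.    1.09 -0.9 ] delta cm [0.095 0.374 0.069] turn -0.3143039814768258 F [ 0.5 -0.8  0.5] gap 25.3 t 22.1833
```

View pics/w15.png

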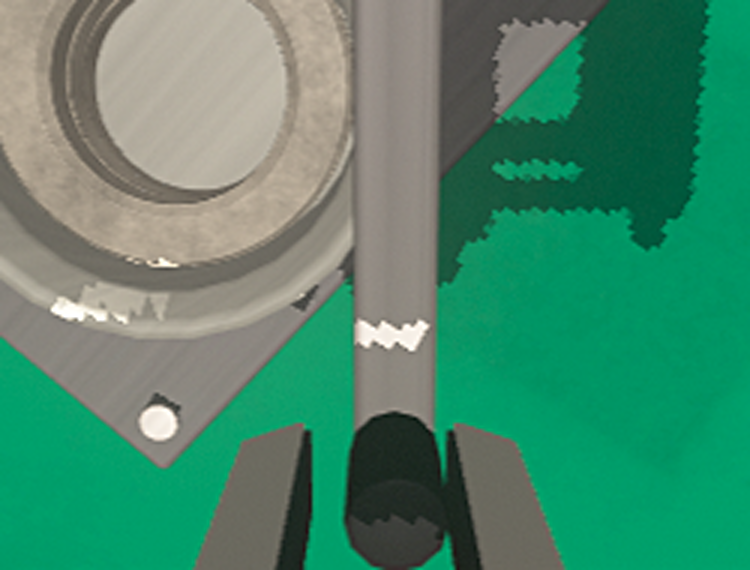

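Request:
{"op": "carry_out", "data": {"deltas": [[[0.045,-1.03,0],5,0.27],[[0.045,-1.03,0],5,0.27],[[0.045,-1.03,0],5,0.27],[[0.045,-1.03,0],5,0.27],[[0.045,-1.03,0],5,0.27],[[0.045,-1.03,0],5,0.27],[[0.045,-1.03,0],5,0.27],[[0.02,-0.4,0],2,0.27],[[0.02,-0.4,0],2,0.27],[[0,0,0],0,0.27]]}}

```text
clock: 23.07
eef_pos: [494.7, -174.5, 98.7]
eef_rot: [3.141, 0.0, 1.464]
wrist_force: [0.2, 0.0, -0.1]
finger_gap: 25.3
```

```bash
python3 - <<'E'
from h import *
dl(487.3,-171.5,98,-10.8)
p,d=vision.camera("wrist"); crop(p,100,50,450,300,2.2,"pics/w16.png")
E
```

```text
pos [ 494.7 -174.5   98.7] yaw 83.87 phi -6.1299999999999955 q [-0.41  0.39  1.72  0.    1.03 -0.3 ] delta cm [ 0.224 -0.771  0.072] turn 4.669406265106943 F [ 0.2  0.  -0.1] gap 25.3 t 23.0667
```

View pics/w16.png

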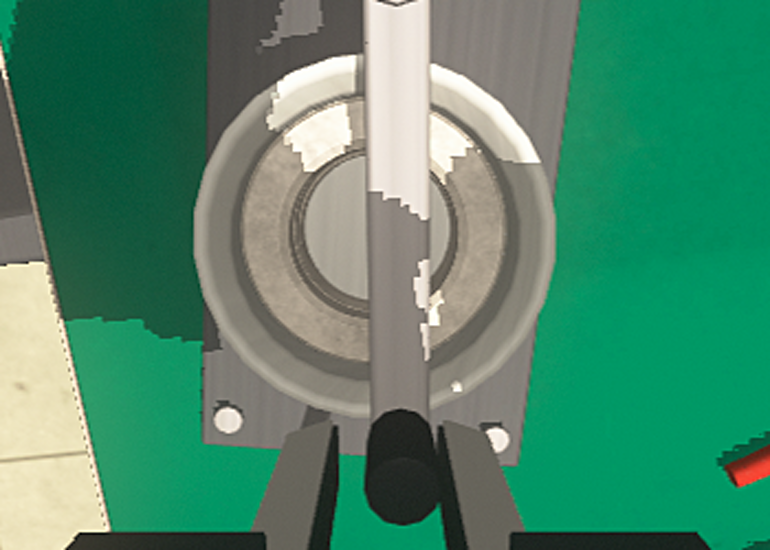

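Request:
{"op": "carry_out", "data": {"deltas": [[[0.05,-0.4,0],2,0.27],[[0.02,-0.4,0],2,0.27],[[0,-0.15,0],1,0.27],[[0,0,0],0,0.27]]}}

```text
clock: 23.45
eef_pos: [485.5, -172.7, 98.6]
eef_rot: [3.141, -0.0, 1.377]
wrist_force: [-0.8, -0.3, -0.4]
finger_gap: 25.3
```

Request:
{"op": "carry_out", "data": {"deltas": [[[0,-0.1,0],0,0.27],[[0,-0.1,0],0,0.27],[[0,0,0],0,0.27]]}}

```text
clock: 23.7
eef_pos: [483.6, -172.5, 98.5]
eef_rot: [3.141, 0.0, 1.376]
wrist_force: [1.7, 0.2, -0.7]
finger_gap: 25.4
```

Request:
{"op": "carry_out", "data": {"deltas": [[[0,-0.1,0],0,0.27],[[0,0,0],0,0.27]]}}

```text
clock: 23.87
eef_pos: [483.2, -172.5, 98.6]
eef_rot: [3.139, 0.0, 1.375]
wrist_force: [8.9, -0.9, -5.1]
finger_gap: 25.4
```

Request:
{"op": "carry_out", "data": {"deltas": [[[0,-0.1,0],0,0.27],[[0,0,0],0,0.27]]}}

```text
clock: 24.03
eef_pos: [482.3, -172.3, 98.6]
eef_rot: [3.139, 0.0, 1.375]
wrist_force: [10.6, -0.5, -5.1]
finger_gap: 27.4
```

```bash
python3 - <<'E'
from h import *
dl(487.3,-171.5,98,-10.8)
p,d=vision.camera("wrist"); crop(p,100,50,450,300,2.2,"pics/w17.png")
p,d=vision.camera("side"); crop(p,240,100,380,205,5.6,"pics/s17.png")
E
```

```text
pos [ 482.3 -172.3   98.6] yaw 78.81 phi -11.189999999999998 q [-0.41  0.36  1.76  0.    1.01 -0.22] delta cm [0.171 0.472 0.06 ] turn -0.39121406012441184 F [10.6 -0.5 -5.1] gap 27.4 t 24.0333
```

View pics/w17.png

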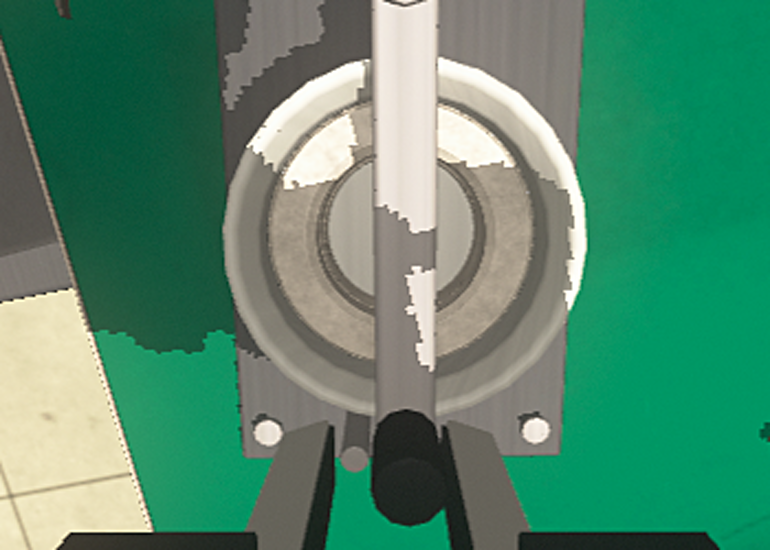

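View pics/s17.png

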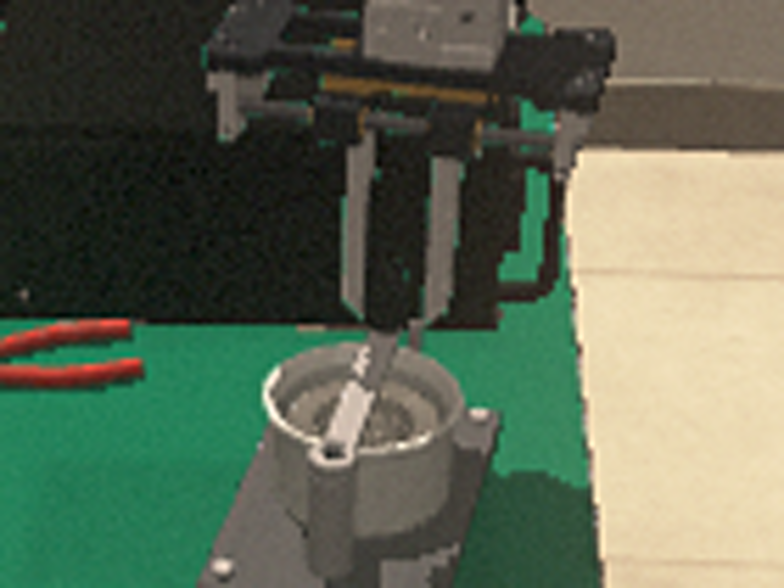

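The arm lies across the middle of the mouth against the pin (crop (352,440)), and the push force rose to 10 N. I'll back off, open and lift clear.

Request:
{"op": "carry_out", "data": {"deltas": [[[0,0.2,0],0,0.27],[[0,0.25,0],0,0.3],[[0,0,0],0,0.4],[[0,0,0],0,0.4],[[0,0,0],0,0.4],[[0,0,0],0,0.4],[[0,0,-0.5],0,0.4],[[0,0,-1.5],0,0.4],[[0,0,-2.5],0,0.4],[[0,0,-2.5],0,0.4],[[0,0,-2],0,0.4],[[0,-2,0],0,0.4],[[0,-3.5,0],0,0.4],[[0,-3.5,0],0,0.4],[[0,-3.0,0],0,0.4],[[0,0,0],0,0.4],[[0,0,0],0,0.4]]}}

```text
clock: 25.55
eef_pos: [367.6, -149.7, 189.3]
eef_rot: [3.14, 0.001, 1.374]
wrist_force: [0.6, 0.4, 0.3]
finger_gap: 37.8
```

```bash
python3 - <<'E'
from h import *
dl(487.3,-171.5,98,-10.8)
c=vision.calibration("wrist")
p,d=vision.camera("wrist"); cv2.imwrite("pics/w18.png",p[:,:,::-1]); np.savez("pics/w18.npz",p=p,d=d,**c)
p,d=vision.camera("top"); c=vision.calibration("top"); crop(p,150,150,410,290,3,"pics/t18.png")
P=pts(c,d)[d>0]; m=(np.hypot(P[:,0]-487,P[:,1]+171)<25)&(P[:,2]>97)&(P[:,2]<107); print("knob top cam",P[m].mean(0),m.sum())
E
```

```text
pos [ 367.6 -149.7  189.3] yaw 78.74 phi -11.260000000000005 q [-0.48 -0.01  1.97  0.    1.18 -0.28] delta cm [ 0.194 12.163  9.135] turn -0.45979835734812013 F [0.6 0.4 0.3] gap 37.8 t 25.55
knob top cam [ 486.47052166 -171.80765014  101.73275678] 34
```

View pics/w18.png

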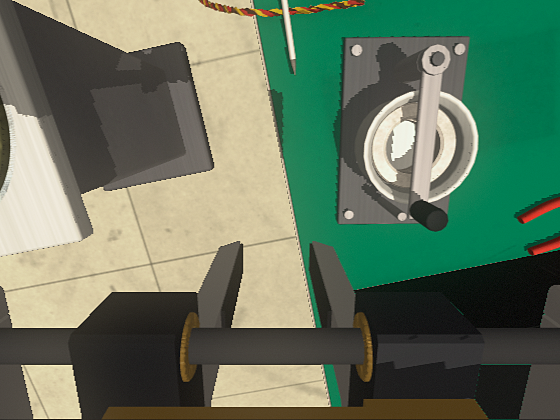

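View pics/t18.png

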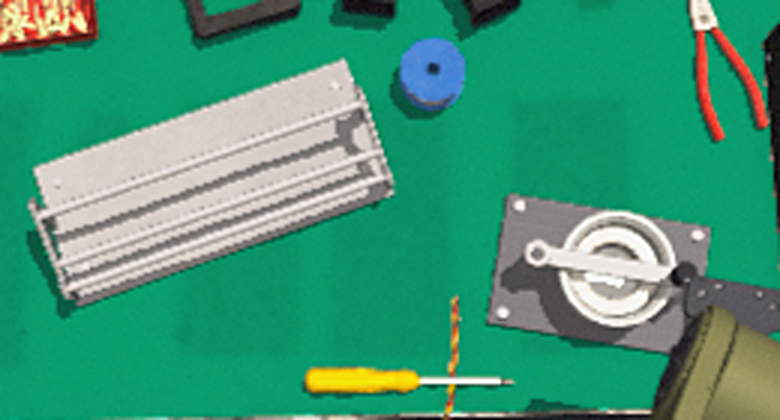

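```bash
python3 -c "
from cell import workorder,manip
print(workorder.sign_off(), manip.read_state()['clock'])"
```

```text
the job is handed in; nothing more can be done
the job is handed in; nothing more can be done
```

The job is handed in at about 25.6 s. Both rings are in the tube on top of ring_c, and the retaining arm is shut against its stop.

- **Rings:** I took ring_a first, then ring_b, each held by the rim from its inner side, and dropped them at the mouth. After that the column top measured 45 mm by the wrist camera and 47.6 mm by the side camera; 46 mm was expected. It lay flat within about 1.5°.
- **Arm:** I swung the knob round with the fingers loosely about it until the push force rose to about 10 N at the stop pin. After backing off, the knob measured (486.5, −171.8), within 1 mm of the shut position I worked out at (487.3, −171.5). The bar lies across the middle of the mouth.
- **Other things:** The spool and screwdriver look unmoved in the last top picture, and the gripper was clear of everything at hand-in.

**Disagreements:**
- The rings' bore measured about 49 mm, not the 34 mm given (rim about 13 mm, not 20 mm). The grip was set from the measured size.
- The top camera read about 1.5 mm low in height and 2–3 mm short in x compared with the other two cameras. I used the side and wrist cameras for aiming.

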